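# Load the last test plate into the reader rack

## Robot

A 6-joint arm with a two-finger parallel gripper is mounted at the origin on the work surface. World frame = base frame: x ahead of the robot, y to its left, z up, the work surface at z = 0. Lengths are in m, angles in rad, forces in N, time in s.
With the tool pointing down it reaches from about 0.375 to 0.9 m from the base axis. Payload 3.1 kg.
Tool frame: the origin (TCP) lies between the finger pads; the fingertips stand 19 mm ahead of it and the grasp point (between the pads) is the TCP; z points along the fingers, y is the direction in which the jaws open and shut (so a half turn about z gives the same grasp; the last joint's range is limited). The gripper opens to 85 mm and grips with 20 to 120 N. Pads are 22 mm wide; open, the fingers measure 114 mm over their backs; the gripper's body (76 mm by 85 mm) begins 54 mm behind the grasp point. The pads swing forward as they close: fully open they stand 13 mm farther back than shut.
Start: joints at [0.97, 0.527, 1.433, -0, 1.181, -0.178], TCP at [0.256, 0.57, 0.25] pointing down, gripper open.
Joint ranges: [-3.08, 3.08], [-0.75, 2.2], [0.22, 2.44], [-1.43, 4.57], [0, 2.65], [-2.85, 2.85]. Speed limits (rad/s): [2.79, 2.79, 3.14, 3.14, 3.14, 3.14].

## Interface

Orientations are given as a unit quaternion [x, y, z, w].
In Python, from station import manip, optics, job gives the robot as it stands.
- The arm moves only by the shell command python3 -m inch 'ROWS' [OPENING] [FORCE]. ROWS is JSON, one flat list of numbers, 4 for each row, row after row: the shift along the world's x, y, z in cm, then the turn about the world's z in rad. A call has 1 to 20 rows; each row shifts and turns the commanded pose from where the row before left it; what a row does not reach is not made up. A row lasts 1/8 s, in which the tool goes at most 62.5 mm and 10.7 degrees, less where a joint would pass 70% of its speed; a pose out of reach is approached as far as the arm can. A call with a gripper value outside its range is refused whole. OPENING is the opening in per cent of the stroke, from 0 (shut) to 100 (fully open), set as the call begins (- or left out, the last holds). The fingers move at their own pace and stop on an object; FORCE is the grip in N (left out, the last holds). Time passes only in rows, so rows that do not move let the fingers close. It gives the time, the measured TCP pose, the force and the opening at its end, in the units of the state.
- manip.sense(): the state, without advancing time (a new reading comes with each control period).
- optics.snapshot(name): name is "scene" or "top" or "wrist"; returns (picture, depth): 400x640x3 uint8, red, green, blue; 400x640 float32, m along the optical axis (not along the pixel's ray), 0 where there is no reading.
- optics.camera_model(name): a dict with "mtx" (3x3 intrinsics, pixels), "camera_from_world" (4x4, takes a point from world to camera coordinates); the wrist camera has in their place "tool_from_camera" (4x4, takes a point from camera to tool coordinates, whose origin is the TCP and whose axes are the flange's). Camera axes: x right, y up, looking along -z (the intrinsics and any distortion apply to the point x, -y, -z); pixel columns grow to the right and rows downward; lengths in m; the calibration is good to about 2 mm. The wrist camera is an equidistant fisheye: a pixel r from the principal point sees the ray r / f radians off the axis. A picture is of the moment at which its call begins: read the wrist's pose just before it. camera_model takes no time and is no camera call.
- job.sign_off(): hands the job in, once; it reports no verdict.
The state is a dict: "t": time; "q": joint angles; "qd": joint speeds; "tau": joint torques, N m; "tcp_pos": TCP position; "tool_rot": TCP orientation; "force": force on the tool from outside, world axes, zero at the start; "ft_torque": the same for the moment, N m; "finger_gap": opening from 0.0 (shut) to 1.0 (fully open).
Only numpy, scipy, OpenCV 4.12 (cv2) and the standard library are available. Lean on these libraries where they do the work, as an engineer would, in place of code of your own. Each camera call takes 0.05 s, during which the arm holds its last target.

## Task

Take the test plate from its stand and load it into the one empty slot of the rack, between the other plates: toe under the keeper bar on the robot's side, plate fully down, and the sprung catch snapped shut over its heel. The magnet on the rack shows only roughly where the empty slot is, so feel for it. Do not push the other things on the bench about.

Things in the scene. Friction and masses are not known exactly. Their poses are not given: they have to be found in the camera images.
- card: White plastic test plate to load, a thin upright card: panel 120 (x) x 5 (y, thickness) x 70 mm (z), with a toe at the lower -x corner, a heel (8 long, 14 high, 5 thick, ending at x = 68 mm) at the lower +x corner and a tab on top. Origin: centre of the panel's underside; z up. About 80 g. It starts in the stand, toe roughly towards the robot.
- card_tab (a point): Middle of the plate's grip tab, 87 mm above the plate's underside. The tab stands in the middle of the top edge: 30 (x) x 10 (y, grip across this) x 34 mm high (70 to 104 mm above the underside).
- card_toe (a point): Lower tip of the plate's toe, 80 mm from the plate's origin towards -x. The toe is 20 mm long (x = -80 to -60), 10 mm high, 5 mm thick.
- bay: Slot marker: black magnet 4 x 7 x 14 mm on the rack's +x end plate, stuck by hand, so it shows the empty slot only to within 4 mm sideways (y). Origin: level with the slot's floor (20 mm above the bench), at the middle of the slot's length; x along the slot from keeper bar (robot side) to catch, z up. A loaded plate has this x, z and yaw, with 2 to 4 mm of end play; its y is the slot's own.
- bay_keeper (a point): Lower inner edge of the fixed keeper bar, at x = -66, z = 12.5 mm of the marker's frame (same y error). The bar spans x = -82 to -66, z = 12.5 to 20.5 mm, and a stop at x = -82 mm ends the slot. The plate's toe must lie under the bar, so straight down does not go: tilt the plate toe-down by some 18 degrees, lower the toe behind the bar, feed it under, then swing the heel end down.
- catch (a joint): Opening in m of the sprung catch bar at the slots' +x end: 0 closed, up to 0.009 open (towards +x), returns by itself (1.4 N + 350 N/m). In the marker's frame its nose reaches in to x = 64 mm, underside at z = 15.5; a steep ramp rises from it to x = 72, z = 33; the bar's top is at 35.5 mm. A heel pressed down the ramp (5 to 20 N) opens it; it then snaps shut over the heel.
- bay_fins (a point): Level of the fin tops, 50 mm above the slot floor, in mid-length over the marker's origin (same y error). Rack, fixed: 190 x 116 mm, five slots 18 mm apart, each 7 mm wide between grey fins with square-cut tops; fins at x = -58 to -30 and 30 to 58 mm, open between. Fixed neighbour plates fill the other four slots: panels as the loose one, 70 mm high, tabs at x = 36 to 60, to 104 mm.
- stand: Grey plastic holding stand, fixed: base 170 x 70 x 10 mm, two rails 100 mm long rising to 36 mm above the bench either side of a 6.8 mm groove along x. Origin: centre of its underside; the plate stands on the base, 10 mm above the bench.
- wash_bottle: White bottle with orange cap, 64 mm across, 170 mm tall. Bystander; origin on its underside.
- tub: Clear open tub 100 x 75 x 45 mm. Bystander; origin on its underside.
- jar: Amber jar, 54 mm across, 70 mm tall. Bystander; origin on its underside.
- beaker: Clear beaker, 64 mm across, 85 mm tall. Bystander; origin on its underside.
- spatula: Spatula 200 mm long, lying flat. Bystander.
- timer: Grey bench timer 70 x 60 x 25 mm. Bystander; origin on its underside.
- tip_box: Grey box with clear lid 120 x 85 x 62 mm. Bystander; origin on its underside.
Things that resemble listed ones, but are neither listed nor needed, are in the scene too. What is shaped like the card but pink is not meant.

How it is judged:
At the end, for the whole second after the job is handed in: Plate at rest in the empty slot, origin within 6 mm along, 6.5 mm across and 2 mm in height of the marker's; length within 0.03 rad, upright within 0.09 rad; catch under 1.5 mm open; bench things within 30 mm (x of card in the frame of bay between -0.006 and 0.006 m and y of card in the frame of bay between -0.0065 and 0.0065 m and z of card in the frame of bay between -0.002 and 0.002 m and angle between the x axis of card and the x axis of bay, either way round below 0.03 rad and angle between card's own z axis and vertical below 0.09 rad and value of joint catch below 0.0015 m and linear speed of card below 0.01 m/s and distance of each of wash_bottle, tub, jar, beaker, spatula, timer, tip_box from where it was at the start of the episode below 0.03 m); the robot touches nothing.
It fails at once if a thing on the bench is pushed more than 50 mm (distance of any of wash_bottle, tub, jar, beaker, spatula, timer, tip_box from where it was at the start of the episode above 0.05 m).
It also fails if it takes over 72 s, if anything falls off the work surface, if the arm or the gripper's body presses on something with over 40 N, if the wrist force passes 120 N, or if a joint passes its speed limit or range.

## Working session

There is one attempt and no reset: what is moved stays moved. The work goes in short steps, Python scripts to look and compute and a shell command to move; the robot and the scene stay as the last step left them, time stands still between calls to the robot, and variables do not carry over. Pictures are saved under pics/ and viewed, and the job is handed in when it is done.

```bash
ls -la; mkdir -p pics
cat > h.py <<'E'
import numpy as np, cv2
from station import manip, optics, job
def save(n,img): cv2.imwrite(f'pics/{n}.png', cv2.cvtColor(img,cv2.COLOR_RGB2BGR))
E
python3 - <<'E'
from h import *
print(manip.sense())
for n in ("scene","top","wrist"):
    p,d=optics.snapshot(n); save(n+"0",p); np.save(f'pics/{n}0d.npy',d); np.save(f'pics/{n}0.npy',p)
    print(n,{k:np.round(v,4).tolist() if not isinstance(v,str) else v for k,v in optics.camera_model(n).items()})
E
```

```text
total 12
drwxr-xr-x  3 agent agent 4096 Dec  6 17:33 .
drwxr-xr-x 23 root  root  4096 Dec  6 17:33 ..
drwxr-xr-x  2 agent agent 4096 Dec  6 17:33 pics
{'t': 0.0, 'q': array([ 9.69499077e-01,  5.28473153e-01,  1.43392415e+00,  7.24731563e-06,
        1.18137711e+00, -1.78505280e-01]), 'qd': array([ 0.00074364, -0.00026524,  0.00092958, -0.00240138, -0.00124477,
       -0.00070703]), 'tau': array([ 2.62726062e-04, -4.42348838e+01, -1.78025043e+01, -1.42619133e-04,
        8.49356496e-03,  7.80905474e-08]), 'tcp_pos': array([0.25602582, 0.56940811, 0.24932232]), 'tool_rot': array([ 2.09826237e-01,  9.77738084e-01, -1.00773454e-03, -4.17740681e-04]), 'force': array([0.05342685, 0.54982153, 0.67993279]), 'ft_torque': array([ 0.02367741, -0.01994688,  0.04235719]), 'finger_gap': 1.000050389265781}
scene {'mtx': [[391.3048, 0.0, 322.3785], [0.0, 391.3048, 196.3465], [0.0, 0.0, 1.0]], 'camera_from_world': [[-0.8301, 0.5577, 0.0002, 0.4621], [-0.3289, -0.4899, 0.8074, 0.0206], [0.4504, 0.6701, 0.59, -1.2321], [0.0, 0.0, 0.0, 1.0]]}
top {'mtx': [[503.7631, 0.0, 319.9773], [0.0, 503.7631, 199.1863], [0.0, 0.0, 1.0]], 'camera_from_world': [[0.0258, -0.9997, -0.0049, -0.1173], [0.9965, 0.0254, 0.0797, -0.503], [-0.0796, -0.0069, 0.9968, -1.4564], [0.0, 0.0, 0.0, 1.0]]}
wrist {'mtx': [[309.7069, 0.0, 309.0871], [0.0, 309.7069, 200.4322], [0.0, 0.0, 1.0]], 'tool_from_camera': [[-0.0011, 0.9469, 0.3214, 0.0822], [1.0, 0.0013, -0.0004, 0.0002], [-0.0007, 0.3214, -0.9469, -0.1249], [0.0, 0.0, 0.0, 1.0]]}
```

View pics/scene0.png

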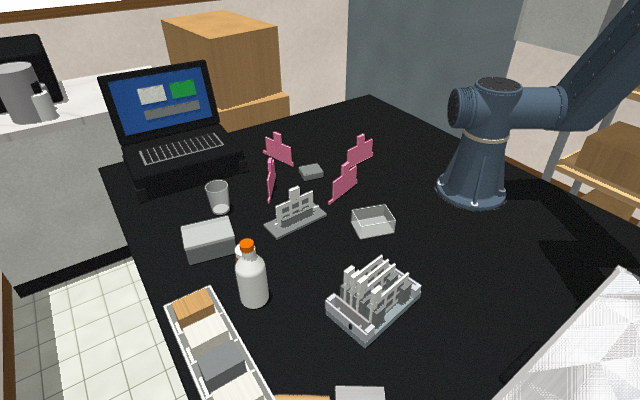

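View pics/top0.png

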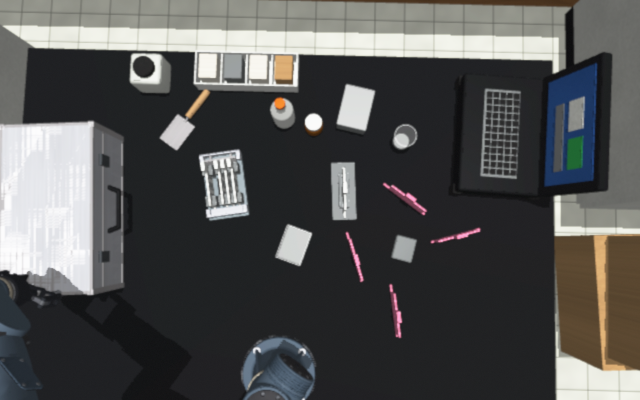

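View pics/wrist0.png

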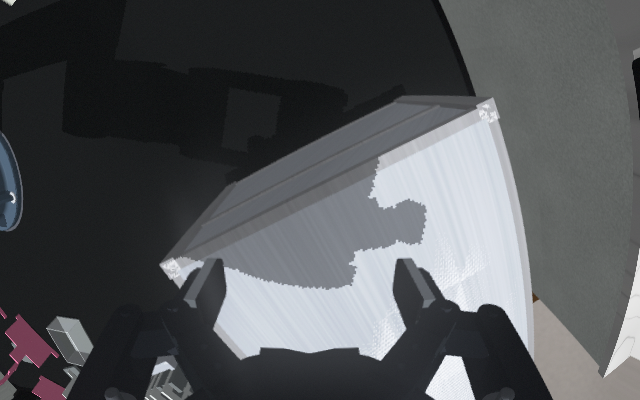

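```bash
cat >> h.py <<'E'
def ray_plane(n,uv,z):
    m=optics.camera_model(n); K=np.array(m['mtx']); T=np.array(m['camera_from_world'])
    R=T[:3,:3]; c=-R.T@T[:3,3]
    uv=np.atleast_2d(uv).astype(float)
    d=np.c_[(uv[:,0]-K[0,2])/K[0,0], -(uv[:,1]-K[1,2])/K[1,1], -np.ones(len(uv))]@R
    return c+d*((z-c[2])/d[:,2])[:,None]
def proj(n,P):
    m=optics.camera_model(n); K=np.array(m['mtx']); T=np.array(m['camera_from_world'])
    q=np.atleast_2d(P)@T[:3,:3].T+T[:3,3]
    return np.c_[K[0,0]*q[:,0]/-q[:,2]+K[0,2], K[1,2]-K[1,1]*q[:,1]/-q[:,2]]
def wproj(P,pos,quat):
    from scipy.spatial.transform import Rotation as Ro
    m=optics.camera_model('wrist'); K=np.array(m['mtx']); T=np.array(m['tool_from_camera'])
    pt=(np.atleast_2d(P)-pos)@Ro.from_quat(quat).as_matrix()
    q=(pt-T[:3,3])@T[:3,:3]
    v=np.c_[q[:,0],-q[:,1],-q[:,2]]
    r=np.hypot(v[:,0],v[:,1]); th=np.arctan2(r,v[:,2]); 
    return np.c_[K[0,2]+K[0,0]*th*v[:,0]/r, K[1,2]+K[1,1]*th*v[:,1]/r]
def wray(uv,pos,quat):
    from scipy.spatial.transform import Rotation as Ro
    m=optics.camera_model('wrist'); K=np.array(m['mtx']); T=np.array(m['tool_from_camera'])
    uv=np.atleast_2d(uv).astype(float)
    a=(uv-K[:2,2])/K[0,0]; th=np.hypot(a[:,0],a[:,1]); s=np.where(th>1e-9,np.sin(th)/np.maximum(th,1e-9),1)
    v=np.c_[a[:,0]*s,-a[:,1]*s,-np.cos(th)]
    R=Ro.from_quat(quat).as_matrix()
    return R@T[:3,3]+pos, v@T[:3,:3].T@R.T
def wplane(uv,z,pos,quat):
    c,d=wray(uv,pos,quat); return c+d*((z-c[2])/d[:,2])[:,None]
def crop(name,img,x0,y0,x1,y1,s):
    save(name,cv2.resize(img[y0:y1,x0:x1],None,fx=s,fy=s,interpolation=cv2.INTER_CUBIC))
E
python3 - <<'E'
from h import *
p=np.load('pics/top0.npy'); 
crop('c1',p,185,140,385,230,4)
s=np.load('pics/scene0.npy'); crop('c2',s,255,180,435,350,3.5)
print(ray_plane('top',[[280,370],[344,191],[223,184],[283,113],[355,108],[404,137],[293,245],[404,249],[313,123]],0.03).round(3))
E
```

```text
[[ 0.017 -0.004  0.03 ]
 [ 0.531 -0.174  0.03 ]
 [ 0.542  0.18   0.03 ]
 [ 0.757  0.011  0.03 ]
 [ 0.778 -0.201  0.03 ]
 [ 0.694 -0.346  0.03 ]
 [ 0.37  -0.03   0.03 ]
 [ 0.367 -0.35   0.03 ]
 [ 0.73  -0.078  0.03 ]]
```

View pics/c1.png

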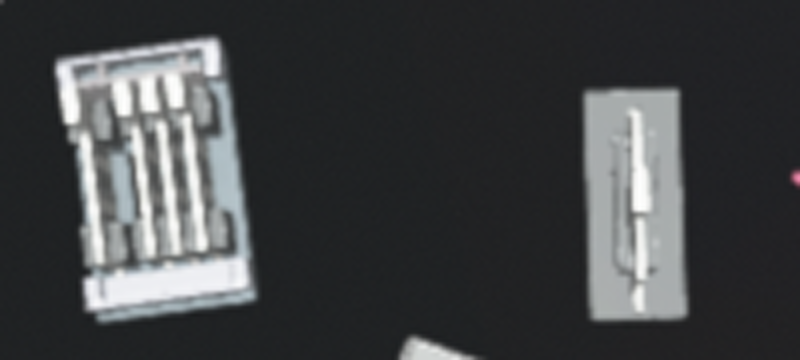

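View pics/c2.png

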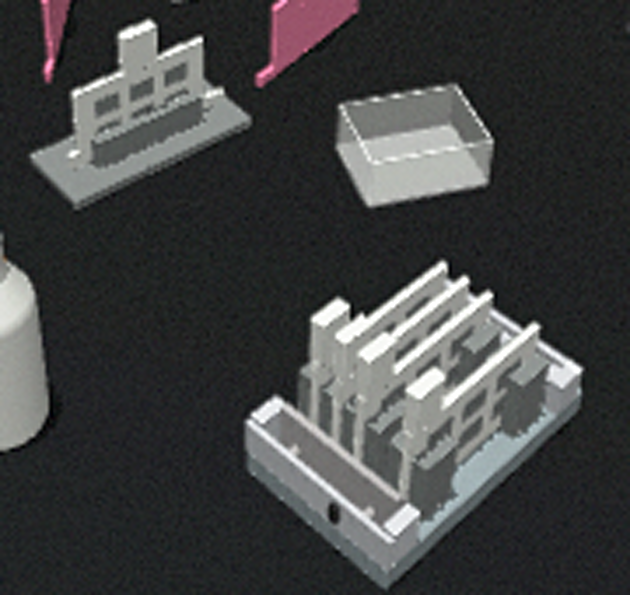

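```bash
python3 -m inch '[1.6,-2.4,0.5,-0.17,1.6,-2.4,0.5,-0.17,1.6,-2.4,0.5,-0.17,1.6,-2.4,0.5,-0.17,1.6,-2.4,0.5,-0.17,1.6,-2.4,0.5,-0.17,1.6,-2.4,0.5,-0.17,1.6,-2.4,0.5,-0.17,1.6,-2.4,0.5,-0.17,1.6,-2.4,0.5,-0.17,1.6,-2.4,0.5,-0.17,1.6,-2.4,0.5,-0.17,1.6,-2.4,0.5,-0.17,1.6,-2.4,0.5,-0.17,1.6,-2.4,0.5,-0.17,0,0,0,0,0,0,0,0]'
python3 - <<'E'
from h import *
s=manip.sense(); p,d=optics.snapshot("wrist"); save('wrack',p); np.savez('pics/wrack.npz',p=p,d=d,pos=s['tcp_pos'],q=s['tool_rot'])
print(s['t'],s['tcp_pos'],s['tool_rot'],s['q'],s['force'])
E
```

```text
t: 2.28
tcp_pos: [0.4957, 0.2102, 0.3249]
tool_rot: [0.996, 0.085, -0.001, -0.0]
force: [-0.0, 0.8, 0.3]
finger_gap: 0.997
2.275 [0.49572647 0.21022996 0.32488484] [ 9.96381308e-01  8.49925695e-02 -7.11417795e-04 -2.14544930e-04] [1.93158012e-01 3.27524771e-01 1.55387943e+00 6.08927588e-04
 1.26155677e+00 1.59357812e+00] [-0.00750506  0.8380542   0.32528021]
```

View pics/wrack.png

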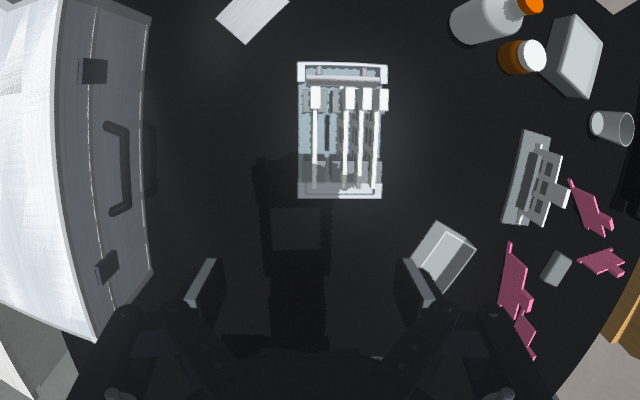

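```bash
python3 -m inch '[1.6,-0.7,-3.5,-0.01,1.6,-0.7,-3.5,-0.01,1.6,-0.7,-3.5,-0.01,1.6,-0.7,-3.5,-0.01,0,0,0,0,0,0,0,0]'
python3 - <<'E'
from h import *
s=manip.sense(); p,d=optics.snapshot("wrist"); save('wrack2',p); np.savez('pics/wrack2.npz',p=p,d=d,pos=s['tcp_pos'],q=s['tool_rot'])
print(s['t'],s['tcp_pos'],s['tool_rot'],s['q'],s['force'])
E
```

```text
t: 3.08
tcp_pos: [0.56, 0.1829, 0.1861]
tool_rot: [0.998, 0.065, 0.0, -0.0]
force: [-0.3, -0.1, 0.4]
finger_gap: 1.002
3.075 [0.55996654 0.18285382 0.1861199 ] [ 9.97878866e-01  6.50978821e-02  7.92298720e-05 -1.65321711e-04] [1.25906702e-01 5.59081529e-01 1.58701806e+00 3.81927648e-04
 9.95314851e-01 1.56620730e+00] [-0.32401741 -0.09621578  0.43413325]
```

View pics/wrack2.png

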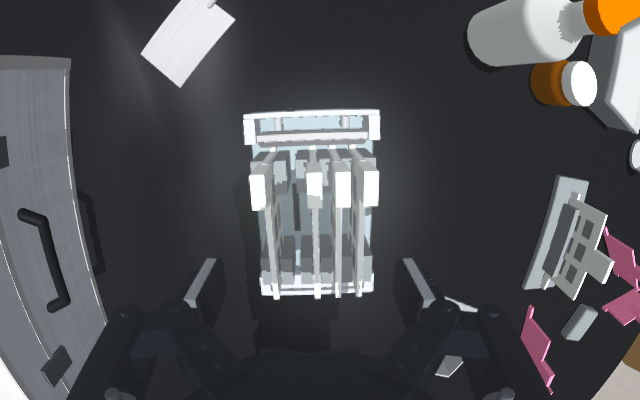

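Run:
```python
from h import *
f=np.load('pics/wrack2.npz'); crop('c3',f['p'],235,100,390,305,2.9*1)
crop('c3a',f['p'],235,100,390,205,5); crop('c3b',f['p'],235,200,390,305,5)
```

```text
(no output)
```

View pics/c3a.png

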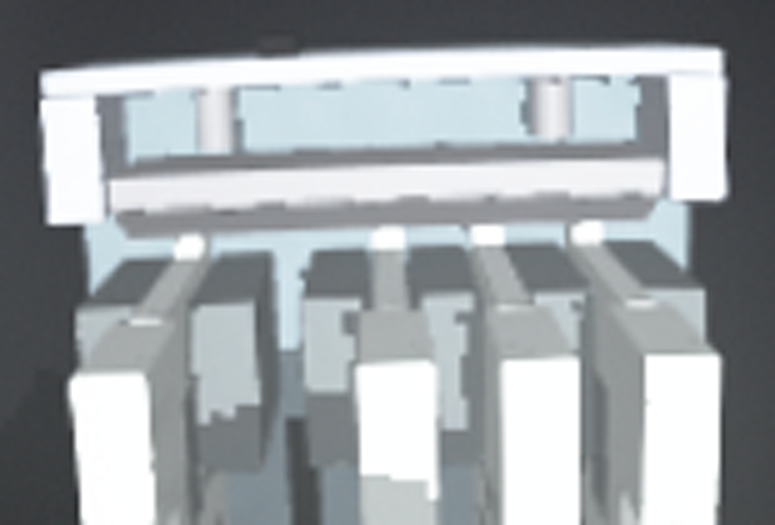

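View pics/c3b.png

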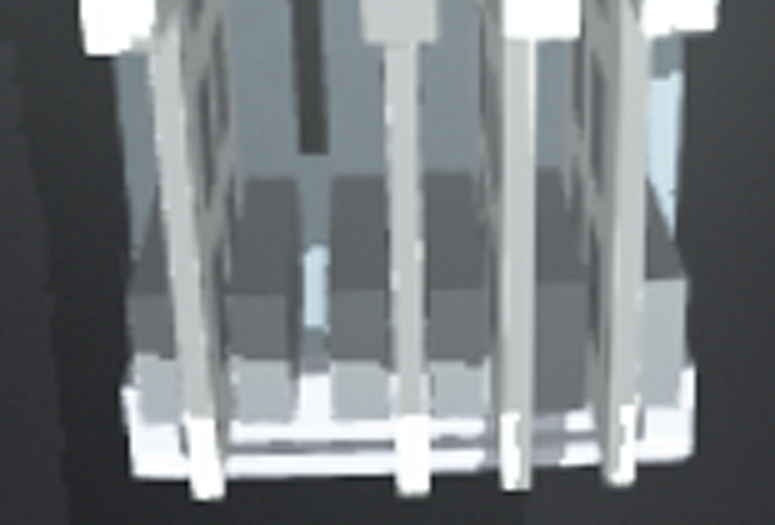

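Run:
```python
from h import *
f=np.load('pics/wrack2.npz'); pos,q=f['pos'],f['q']
A=lambda L:np.array(L)/5+[235,100]; B=lambda L:np.array(L)/5+[235,200]
lo=wplane(B([[209,494],[413,493],[516,488],[621,485]]),.09,pos,q)
hi=wplane(A([[191,236],[390,228],[488,226],[587,223]]),.09,pos,q)
print(lo.round(4),hi.round(4)); d=hi-lo; print(np.arctan2(d[:,1],d[:,0]),np.linalg.norm(d,axis=1))
psi=np.arctan2(d[:,1],d[:,0]).mean(); 
for nm,L in(('-x fins',wplane(B([[298,362],[331,362],[297,418],[330,420]]),.07,pos,q)),('+x fins',wplane(A([[266,290],[305,300],[262,400],[306,395]]),.07,pos,q)),
 ('endplate top',wplane(A([[42,72],[722,48]]),.06,pos,q)),('keeper bar corners',wplane(B([[135,475],[692,458]]),.0405,pos,q)),('fin outer',wplane(B([[135,362],[685,280]]),.07,pos,q)),('catch top edge',wplane(A([[110,180],[663,158],[115,208],[663,190]]),.0555,pos,q)),('magnet',wplane(A([[280,45]]),.045,pos,q))):
    print(nm,L.round(4).tolist())
print(psi)
u=np.array([np.cos(psi),np.sin(psi)]);v=np.array([-u[1],u[0]])
print('v of plates',lo[:,:2]@v,hi[:,:2]@v,'u',lo[:,:2]@u,hi[:,:2]@u)
for L in (wplane(B([[298,362],[331,362],[297,418],[330,420]]),.07,pos,q),wplane(A([[266,290],[305,300],[262,400],[306,395]]),.07,pos,q),wplane(A([[280,45]]),.045,pos,q)): print(L[:,:2]@v, L[:,:2]@u)
```

```text
[[0.474  0.2005 0.09  ]
 [0.4793 0.165  0.09  ]
 [0.4824 0.1472 0.09  ]
 [0.4849 0.1287 0.09  ]] [[0.6052 0.215  0.09  ]
 [0.6099 0.1867 0.09  ]
 [0.6121 0.1728 0.09  ]
 [0.6146 0.1586 0.09  ]]
[0.11001363 0.16436162 0.19467921 0.22677662] [0.1320076  0.13246034 0.13219584 0.13311244]
-x fins [[0.4914, 0.1874, 0.07], [0.4923, 0.1815, 0.07], [0.4791, 0.1863, 0.07], [0.4795, 0.1801, 0.07]]
+x fins [[0.5947, 0.2042, 0.07], [0.5938, 0.1979, 0.07], [0.5767, 0.2028, 0.07], [0.5784, 0.1959, 0.07]]
endplate top [[0.6246, 0.2453, 0.06], [0.6429, 0.1362, 0.06]]
keeper bar corners [[0.4389, 0.2184, 0.0405], [0.4581, 0.1001, 0.0405]]
fin outer [[0.487, 0.2171, 0.07], [0.5168, 0.1205, 0.07]]
catch top edge [[0.6074, 0.2329, 0.0555], [0.623, 0.1421, 0.0555], [0.6027, 0.2316, 0.0555], [0.6177, 0.1413, 0.0555]]
magnet [[0.6325, 0.2079, 0.045]]
0.17395777033766113
v of plates [0.11545676 0.07956669 0.06145956 0.04279897] [0.1070214  0.0782956  0.06419865 0.04982655] u [0.50158736 0.50058494 0.50060896 0.49983402] [0.63332518 0.63303918 0.63277642 0.63276082]
[0.09953308 0.09352816 0.10054638 0.09444241] [0.51647033 0.51624342 0.5040944  0.50341807]
[0.09819431 0.09211128 0.09995765 0.09281563] [0.62104316 0.6191224  0.6030611  0.60355814]
[0.09532763] [0.65890931]
```

Run:
```python
from h import *
f=np.load('pics/wrack2.npz'); pos,q=f['pos'],f['q']
A=lambda L:np.array(L)/5+[235,100]; B=lambda L:np.array(L)/5+[235,200]
lo=wplane(B([[209,494],[413,493],[516,488],[621,485]]),.09,pos,q)[:,:2]
hi=wplane(A([[191,236],[390,228],[488,226],[587,223]]),.034,pos,q)[:,:2]
hi0=wplane(A([[191,236],[390,228],[488,226],[587,223]]),.040,pos,q)[:,:2]
tab=wplane(A([[110,374],[398,364],[540,360],[682,354]]),.124,pos,q)[:,:2]
for h in(hi,hi0,):
  d=h-lo; print(np.arctan2(d[:,1],d[:,0]),np.linalg.norm(d,axis=1))
d=hi-lo
psi=np.arctan2(d[:,1],d[:,0]).mean(); 
e=lo[-1]-lo[0];psi2=np.arctan2(e[0],-e[1]); e=tab[-1]-tab[0];print(psi,psi2,np.arctan2(e[0],-e[1]),np.linalg.norm(e))
for p in(psi,):
  u=np.array([np.cos(p),np.sin(p)]);v=np.array([-u[1],u[0]])
  print('v',lo@v,hi@v,tab@v,'u',lo@u,hi@u,tab@u)
  for L in (wplane(B([[298,362],[331,362],[297,418],[330,420]]),.07,pos,q),wplane(A([[266,290],[305,300],[262,400],[306,395]]),.07,pos,q),wplane(A([[280,45]]),.045,pos,q),wplane(A([[110,180],[663,158],[115,208],[663,190]]),.0555,pos,q)): print((L[:,:2]@v).round(4), (L[:,:2]@u).round(4))
```

```text
[0.16214364 0.16128527 0.16479238 0.17004592] [0.12342255 0.12406786 0.12370974 0.12446088]
[0.1562158  0.16163465 0.16818889 0.1764963 ] [0.12432535 0.124967   0.12461335 0.1253675 ]
0.1645668011864552 0.1498309314949312 0.1663755942534038 0.07181444542038808
v [0.12016199 0.08426409 0.06615798 0.04749094] [0.11986292 0.08385696 0.06618589 0.04817287] [0.12013593 0.0840281  0.06633668 0.04832161] u [0.50048101 0.49981567 0.50000973 0.49941006] [0.6239032  0.62388287 0.62371946 0.62386908] [0.6204315  0.62028592 0.62024485 0.6205614 ]
[0.1044 0.0984 0.1053 0.0992] [0.5155 0.5153 0.5031 0.5025]
[0.104  0.0979 0.1056 0.0985] [0.6201 0.6182 0.6021 0.6027]
[0.1015] [0.658]
[0.1303 0.0382 0.1297 0.0382] [0.6373 0.6379 0.6325 0.6325]
```

```bash
python3 -m inch '[0,-5,0.3,-0.01,0,-5,0.3,-0.01,0,-5,0.3,-0.01,0,-5,0.3,-0.01,0,-5,0.3,-0.01,0,-5,0.3,-0.01,0,-5,0.3,-0.01,0,0,0,0,0,0,0,0]'
python3 - <<'E'
from h import *
s=manip.sense(); p,d=optics.snapshot("wrist"); save('wst',p); np.savez('pics/wst.npz',p=p,d=d,pos=s['tcp_pos'],q=s['tool_rot'])
print(s['t'],s['tcp_pos'],s['tool_rot'],s['q'],s['force'])
crop('c4',p,240,90,400,330,2.5)
E
```

```text
t: 4.25
tcp_pos: [0.5603, -0.1674, 0.2076]
tool_rot: [1.0, 0.029, 0.001, 0.0]
force: [-0.3, 1.4, -0.2]
finger_gap: 0.996
4.25 [ 0.56033069 -0.16736306  0.20761436] [9.99565678e-01 2.94615860e-02 6.80868214e-04 8.35391829e-05] [-4.81472598e-01  5.25116443e-01  1.57996519e+00  6.04828156e-04
  1.03524158e+00  1.03008369e+00] [-0.27183368  1.4386847  -0.18011262]
```

View pics/wst.png

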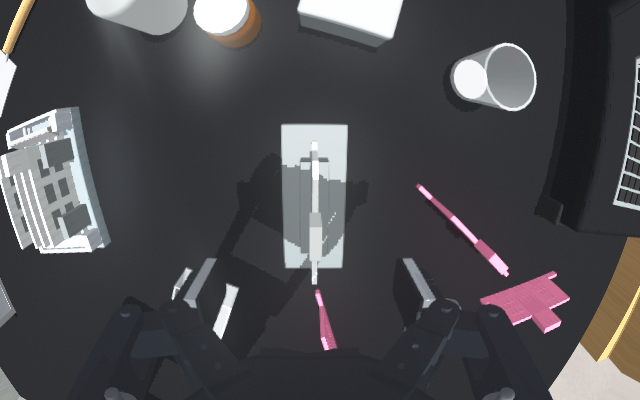

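Run:
```python
from h import *
p=np.load('pics/wst.npz')['p']; crop('c4a',p,270,115,370,215,6);crop('c4b',p,270,200,370,300,6)
```

```text
(no output)
```

View pics/c4a.png

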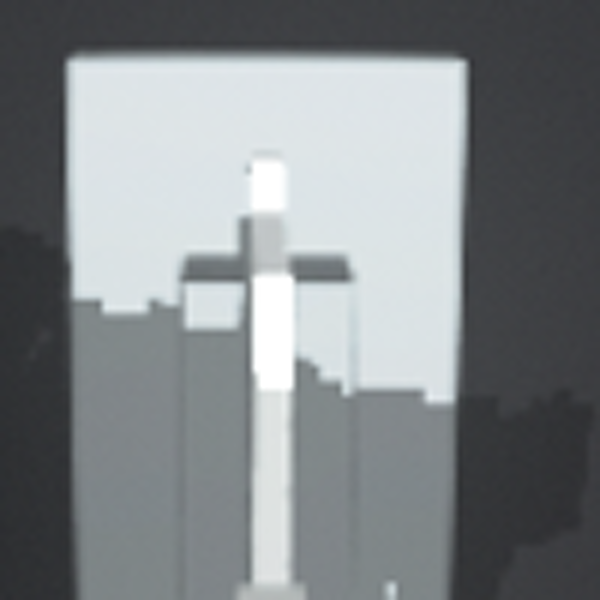

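View pics/c4b.png

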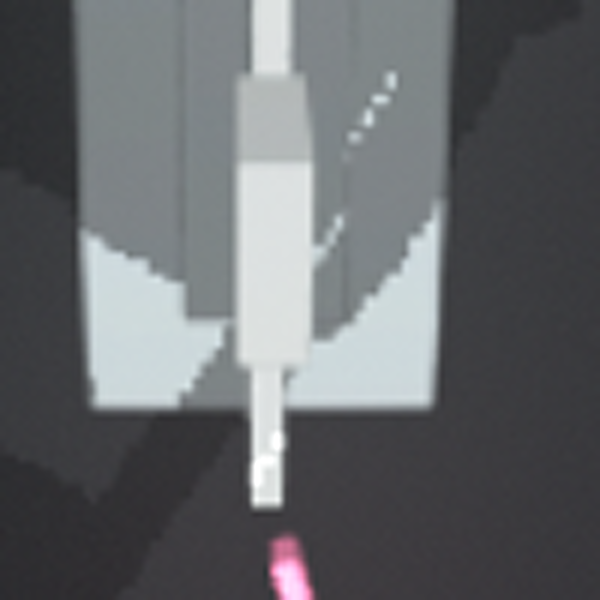

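Run:
```python
from h import *
f=np.load('pics/wst.npz'); pos,q=f['pos'],f['q']
A=lambda L:np.array(L)/6+[270,115]; B=lambda L:np.array(L)/6+[270,200]
w=lambda L,z:print(wplane(L,z,pos,q).round(4).tolist())
w(B([[238,160],[311,162],[236,365],[311,367]]),.114)
a=wplane(B([[267,508]]),.08,pos,q)[0];b=wplane(A([[274,272]]),.08,pos,q)[0]
print(a,b,np.linalg.norm(a-b),np.arctan2(b[1]-a[1],b[0]-a[0]),(a+b)/2)
w(A([[268,158]]),.024)
print('rails');w(A([[182,280],[355,280]]),.036);w(B([[185,320]]),.036)
print('base');w(A([[67,60],[467,60]]),.01);w(B([[93,408],[435,408]]),.01)
```

```text
[[0.5485, -0.1683, 0.114], [0.5488, -0.1777, 0.114], [0.5184, -0.1698, 0.114], [0.5186, -0.1799, 0.114]]
[ 0.47225038 -0.17757419  0.08      ] [ 0.59367388 -0.17072598  0.08      ] 0.12161646472922844 0.056339650021069845 [ 0.53296213 -0.17415009  0.08      ]
[[0.6021, -0.1704, 0.024]]
rails
[[0.5829, -0.1573, 0.036], [0.5845, -0.1854, 0.036]]
[[0.4827, -0.1627, 0.036]]
base
[[0.6156, -0.135, 0.01], [0.6198, -0.2041, 0.01]]
[[0.4471, -0.1452, 0.01], [0.4509, -0.2141, 0.01]]
```

```bash
python3 -m inch '[-1.3,-0.3,-2,0,-1.4,-0.35,-2,0,0,0,-3,0,0,0,-3,0,0,0,-0.5,0,0,0,0,0,0,0,0,0]'
python3 - <<'E'
from h import *
s=manip.sense(); p,d=optics.snapshot("wrist"); crop('g1',p,220,150,420,400,2.4)
print(s['t'],s['tcp_pos'],s['force'])
E
```

```text
t: 5.18
tcp_pos: [0.5343, -0.1745, 0.1026]
tool_rot: [1.0, 0.03, 0.001, 0.001]
force: [-0.3, 0.5, 0.4]
finger_gap: 1.001
5.175 [ 0.53432502 -0.17447395  0.1026006 ] [-0.33191187  0.53659028  0.39877358]
```

View pics/g1.png

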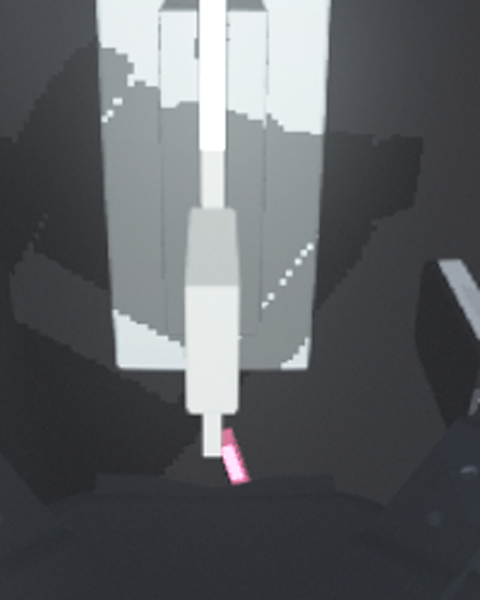

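```bash
python3 -m inch '[0,0,0,0,0,0,0,0,0,0,0,0,0,0,0,0,0,0,0,0,0,0,0,0]' 0 25; python3 -m inch '[0,0,0,0,0,0,0,0]'
```

```text
t: 5.98
tcp_pos: [0.5334, -0.1745, 0.1014]
tool_rot: [1.0, 0.029, 0.0, -0.0]
force: [-0.3, -0.9, 0.1]
finger_gap: 0.114
t: 6.22
tcp_pos: [0.5334, -0.1745, 0.1014]
tool_rot: [1.0, 0.029, 0.0, -0.0]
force: [-0.1, 0.2, 0.3]
finger_gap: 0.111
```

```bash
python3 -m inch '[0,0,1,0,0,0,1.5,0,0,0,1.5,0,0,0,2,0,-0.07,1.1,0,0.175,-0.07,1.1,0,0.175,-0.07,1.1,0,0.175,-0.07,1.1,0,0.175,-0.07,1.1,0,0.175,-0.07,1.1,0,0.175,-0.07,1.1,0,0.175,-0.07,1.1,0,0.175,-0.07,1.1,0,0.175,0,0,-1.5,0,0,0,-1.5,0,0,0,0,0,0,0,0,0]'
python3 - <<'E'
from h import *
s=manip.sense(); p,d=optics.snapshot("wrist"); save('t1',p)
p,d=optics.snapshot("scene"); crop('t1s',p,220,120,400,280,4)
print(s['t'],s['tcp_pos'],s['tool_rot'],s['q'],s['force'])
E
```

```text
t: 8.35
tcp_pos: [0.5271, -0.0759, 0.1309]
tool_rot: [0.685, 0.729, -0.0, -0.0]
force: [-0.3, 0.0, -0.7]
finger_gap: 0.117
8.35 [ 0.52710208 -0.0759149   0.13094637] [ 6.84940269e-01  7.28599168e-01 -1.28473138e-04 -2.53301094e-04] [-3.52993291e-01  5.81857943e-01  1.76997043e+00 -5.42042963e-05
  7.90331009e-01 -4.14707962e-01] [-0.32896353  0.01659777 -0.73201259]
```

View pics/t1.png

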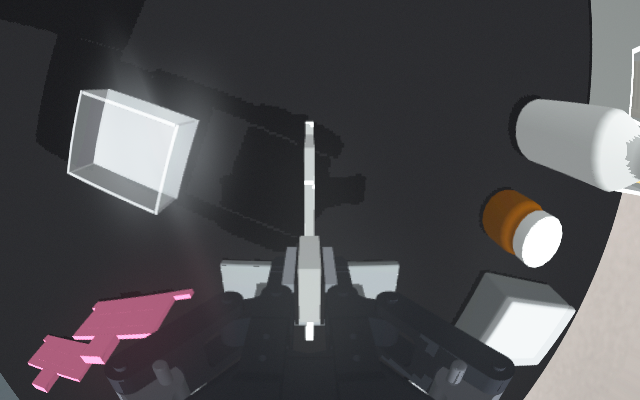

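View pics/t1s.png

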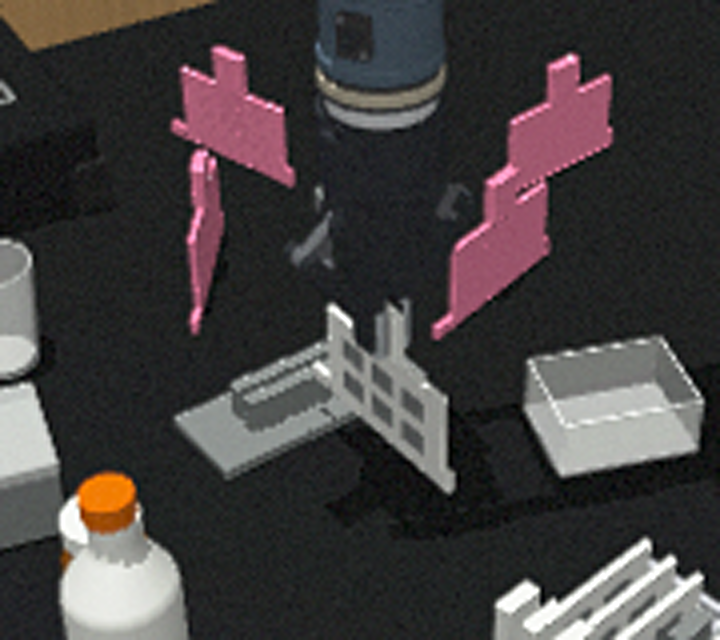

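```bash
python3 -m inch '[0,0,-1,0,0,0,-0.6,0,0,-0.3,0,0,0,-0.3,0,0]'; python3 -m inch '[0,-0.2,0,0,0,-0.2,0,0]';python3 -m inch '[0,-0.2,0.05,0,0,-0.2,0.1,0]'
```

```text
t: 8.95
tcp_pos: [0.5268, -0.0806, 0.1153]
tool_rot: [0.685, 0.729, 0.001, -0.001]
force: [0.8, 7.9, 4.1]
finger_gap: 0.112
t: 9.2
tcp_pos: [0.5266, -0.0833, 0.116]
tool_rot: [0.685, 0.728, 0.001, -0.002]
force: [-0.0, 8.2, 6.8]
finger_gap: 0.115
t: 9.45
tcp_pos: [0.5266, -0.0874, 0.1174]
tool_rot: [0.685, 0.729, 0.001, -0.002]
force: [-0.1, 7.7, 3.6]
finger_gap: 0.111
```

```bash
python3 -m inch '[0,-0.24,0.18,0,0,-0.24,0.18,0,0,-0.24,0.18,0,0,-0.24,0.18,0]'; python3 -m inch '[0,-0.24,0.18,0,0,-0.24,0.18,0,0,-0.24,0.18,0,0,-0.24,0.18,0]'
python3 - <<'E'
from h import *
s=manip.sense(); p,d=optics.snapshot("scene"); save('t2full',p); crop('t2s',p,220,120,400,280,4)
print(s['t'],s['tcp_pos'])
E
```

```text
t: 9.95
tcp_pos: [0.527, -0.0981, 0.1244]
tool_rot: [0.685, 0.729, 0.001, -0.001]
force: [0.1, 4.8, 0.0]
finger_gap: 0.111
t: 10.45
tcp_pos: [0.5271, -0.1092, 0.1311]
tool_rot: [0.685, 0.729, -0.0, 0.0]
force: [0.7, 2.2, -2.4]
finger_gap: 0.112
10.45 [ 0.52708886 -0.10917701  0.13106723]
```

View pics/t2s.png

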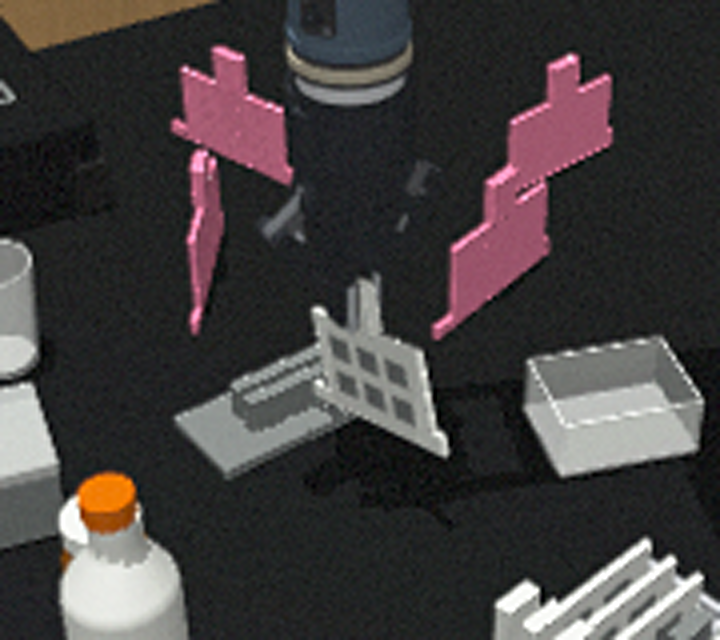

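```bash
cat >> h.py <<'E'
def tilt(uv,cam='scene'):
    s=manip.sense(); from scipy.spatial.transform import Rotation as Ro
    R=Ro.from_quat(s['tool_rot']).as_matrix(); n=R[:,1]; ax=R[:,0]
    m=optics.camera_model(cam); T=np.array(m['camera_from_world']); c=-T[:3,:3].T@T[:3,3]
    d=ray_plane(cam,uv,0.)-c
    P=c+d*(((s['tcp_pos']-c)@n)/(d@n))[:,None]
    r=P-s['tcp_pos']; return np.c_[r@ax, r[:,2]]   # along tool x (horizontal), height rel TCP
E
python3 - <<'E'
from h import *
p=np.array([[448,456],[427,357],[318,310],[402,436],[330,404]])/4+[220,120]
r=tilt(p); print((r*1000).round(1)); 
d=r[0]-r[4]; print(np.degrees(np.arctan2(d[1],d[0]))); d=r[1]-r[2]; print(np.degrees(np.arctan2(d[1],d[0])))
t=np.radians(18); print('expect heel',68*np.cos(t)+91.4*np.sin(t),68*np.sin(t)-91.4*np.cos(t))
E
```

```text
[[  99.   -66.2]
 [  77.2   -2.1]
 [ -39.7  -35.2]
 [  52.   -82.2]
 [ -29.7 -109.5]]
18.606059976010208
15.81226709204564
expect heel 92.91599639394063 -65.91340997188061
```

```bash
python3 -m inch '[0,0.5,0,0,0,1,2,0,0,1,4,0,0,1.5,4,0,0,1.5,3,0,0,2.7,0,-0.163,0,2.7,0,-0.163,0,2.7,0,-0.163,0,2.7,0,-0.163,0,2.7,0,-0.163,0,2.7,0,-0.163,0,2.7,0,-0.163,0,2.7,0,-0.163,0,2.7,0,-0.163,0,0,0,0,0,0,0,0]'
python3 - <<'E'
from h import *
s=manip.sense(); p,d=optics.snapshot("wrist"); save('r1',p); np.savez('pics/r1.npz',p=p,d=d,pos=s['tcp_pos'],q=s['tool_rot'])
p,d=optics.snapshot("scene"); save('r1s',p)
crop('r1sc',p,270,140,450,340,3)
print(s['t'],s['tcp_pos'],s['tool_rot'],2*np.arctan2(s['tool_rot'][1],s['tool_rot'][0]),s['q'],s['force'])
E
```

```text
t: 12.5
tcp_pos: [0.527, 0.1885, 0.2611]
tool_rot: [0.996, 0.084, -0.0, 0.001]
force: [0.6, -0.2, -0.7]
finger_gap: 0.109
12.5 [0.52697382 0.18853894 0.26108825] [ 9.96448027e-01  8.42071521e-02 -1.48340995e-04  6.80765845e-04] 0.1686140163194211 [ 1.44615625e-01  4.26897651e-01  1.58576129e+00 -1.48340601e-03
  1.12931234e+00  1.54743202e+00] [ 0.61993842 -0.18148388 -0.7427136 ]
```

View pics/r1.png

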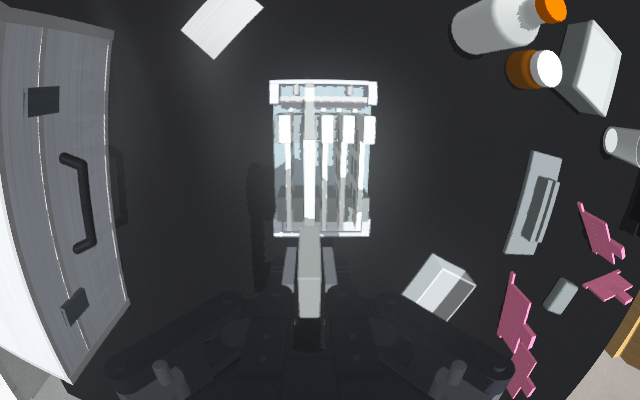

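View pics/r1sc.png

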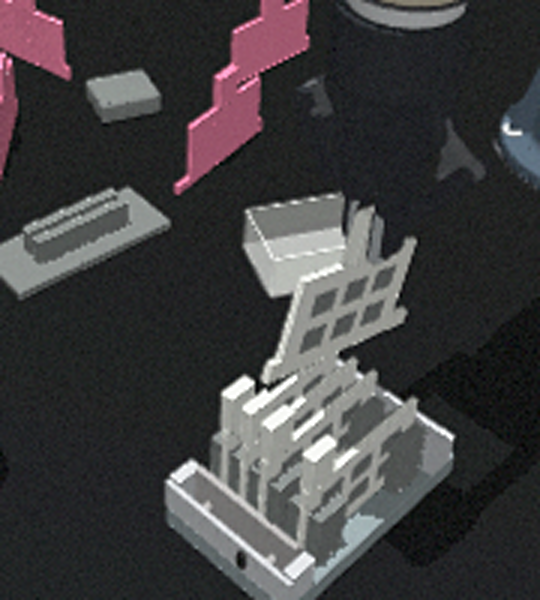

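Run:
```python
from h import *
p=cv2.cvtColor(cv2.imread('pics/r1s.png'),cv2.COLOR_BGR2RGB)
crop('r1sd',p,350,200,420,275,8)
w=np.load('pics/r1.npz')['p']; crop('r1w',w,255,70,385,330,2.3); crop('r1w2',w,265,70,385,170,6)
```

```text
(no output)
```

View pics/r1sd.png

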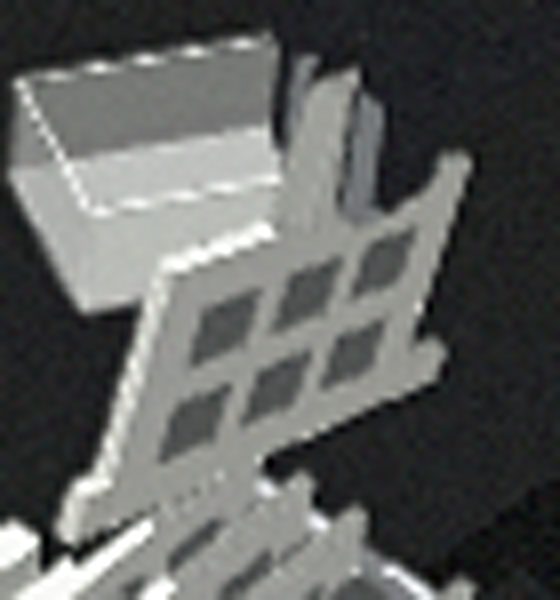

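View pics/r1w2.png

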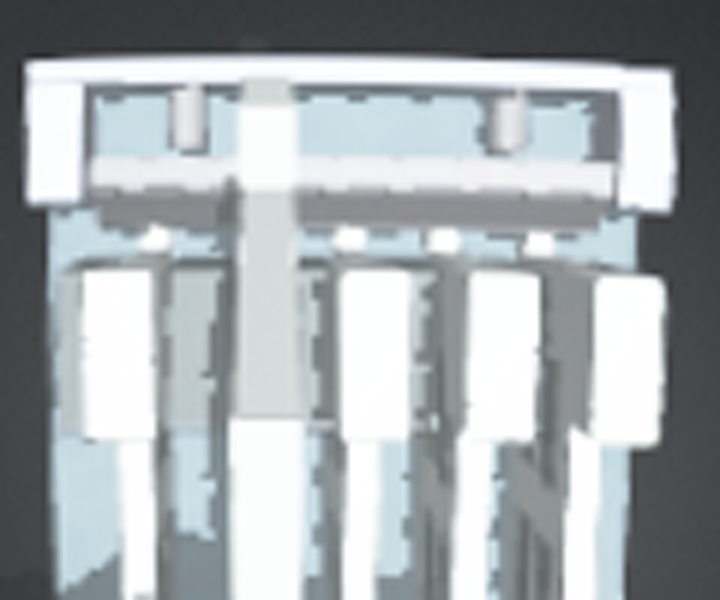

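Run:
```python
from h import *
C=lambda L:np.array(L)/8+[350,200]
r=tilt(C([[62,542],[436,378],[444,345],[165,275],[468,158],[330,225],[282,235]]))*1000; print(r.round(1))
for a,b in((0,1),(3,4),(6,5)):
    d=r[a]-r[b] ; print(np.degrees(np.arctan2(d[1],d[0])),np.hypot(*d))
# wrist prediction of heel end for tilts, assuming no slip
s=manip.sense(); f=np.load('pics/r1.npz')
from scipy.spatial.transform import Rotation as Ro
R=Ro.from_quat(f['q']).as_matrix()
for th in (16,17.5,19):
    t=np.radians(th)
    for X,Z,n in((68,0,'heelbot'),(68,14,'heeltop'),(60,70,'paneltop+'),(15,104,'tab+'),(-15,104,'tab-')):
        x=X*np.cos(t)-(Z-91.4)*np.sin(t); z=X*np.sin(t)+(Z-91.4)*np.cos(t)
        P=f['pos']+R[:,0]*x/1000+np.array([0,0,z/1000]); print(th,n,wproj(P,f['pos'],f['q']).round(1), end=' ')
    print()
```

```text
[[  90.4  -72. ]
 [ -57.6 -118.2]
 [ -58.8 -107.3]
 [  62.1   -9. ]
 [ -55.   -42.4]
 [   0.9  -30.9]
 [  19.8  -22.7]]
17.332734689176608 155.07857670617003
15.932485712062546 121.80398995260387
23.463766341571052 20.56440820213638
16 heelbot [[308.9  87.6]] 16 heeltop [[309.   93.4]] 16 paneltop+ [[309.1 146.2]] 16 tab+ [[309.3 281.2]] 16 tab- [[309.3 320.3]] 
17.5 heelbot [[308.9  84.6]] 17.5 heeltop [[309.   90.8]] 17.5 paneltop+ [[309.1 146.6]] 17.5 tab+ [[309.3 282.4]] 17.5 tab- [[309.3 320. ]] 
19 heelbot [[308.9  81.6]] 19 heeltop [[309.   88.3]] 19 paneltop+ [[309.1 147.1]] 19 tab+ [[309.3 283.6]] 19 tab- [[309.3 319.6]]
```

View pics/r1w.png

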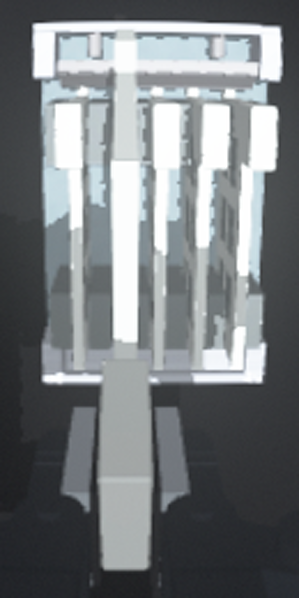

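```bash
python3 -m inch '[0.18,0.25,-1,-0.004,0,0,-2,0,0,0,-2,0,0,0,-1,0,0,0,0,0,0,0,0,0]'
python3 - <<'E'
from h import *
s=manip.sense(); p,d=optics.snapshot("wrist"); save('r2',p); np.savez('pics/r2.npz',p=p,d=d,pos=s['tcp_pos'],q=s['tool_rot'])
crop('r2w',p,235,60,390,260,4*.75); crop('r2w2',p,265,150,365,250,6)
p,d=optics.snapshot("scene"); crop('r2s',p,320,210,430,340,5*.9)
x,y,z=s['tcp_pos'];ps=.1646
print(s['t'],s['tcp_pos'],2*np.arctan2(s['tool_rot'][1],s['tool_rot'][0]),s['force'],'u,v',x*np.cos(ps)+y*np.sin(ps),-x*np.sin(ps)+y*np.cos(ps))
E
```

```text
t: 13.35
tcp_pos: [0.5295, 0.1917, 0.2017]
tool_rot: [0.997, 0.081, 0.001, -0.0]
force: [0.0, 0.3, -0.5]
finger_gap: 0.114
13.35 [0.52948975 0.19174291 0.20171653] 0.16266596888275456 [ 0.00606973  0.27578014 -0.51242339] u,v 0.5537517115612943 0.1023903076559516
```

View pics/r2w.png

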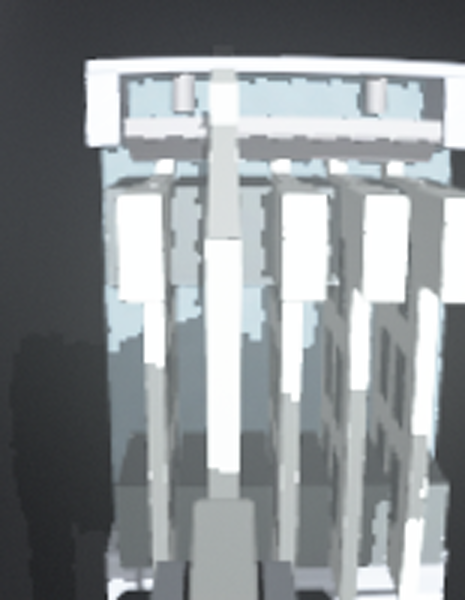

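View pics/r2s.png

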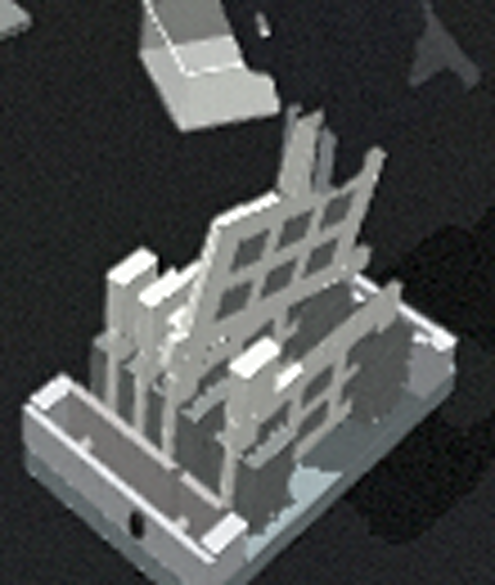

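```bash
python3 -m inch '[0,0,-0.5,0,0,0,-0.5,0,0,0,-0.5,0]'; python3 -m inch '[0,0,-0.4,0,0,0,-0.4,0,0,0,-0.4,0]'
```

```text
t: 13.82
tcp_pos: [0.5288, 0.1917, 0.1858]
tool_rot: [0.997, 0.081, -0.0, 0.0]
force: [-0.8, 0.3, -0.9]
finger_gap: 0.109
t: 14.2
tcp_pos: [0.529, 0.1918, 0.1739]
tool_rot: [0.997, 0.081, 0.0, -0.0]
force: [0.0, -0.2, -0.9]
finger_gap: 0.112
```

```bash
python3 -m inch '[0,0,-0.4,0,0,0,-0.4,0,0,0,-0.4,0]'; python3 -m inch '[0,0,-0.4,0,0,0,-0.4,0]'; python3 -m inch '[0,0,-0.4,0,0,0,0,0]'
```

```text
t: 14.58
tcp_pos: [0.5289, 0.1917, 0.162]
tool_rot: [0.997, 0.081, 0.0, 0.0]
force: [0.4, -0.5, -0.5]
finger_gap: 0.113
t: 14.82
tcp_pos: [0.5289, 0.1918, 0.1539]
tool_rot: [0.997, 0.081, -0.0, -0.0]
force: [-0.6, -0.6, -0.9]
finger_gap: 0.111
t: 15.08
tcp_pos: [0.5286, 0.1917, 0.1498]
tool_rot: [0.997, 0.081, -0.0, 0.0]
force: [-0.8, 0.0, -1.2]
finger_gap: 0.114
```

```bash
python3 -m inch '[0,0,-0.4,0,0,0,-0.3,0]'; python3 -m inch '[0,0,-0.3,0,0,0,-0.2,0]'; python3 -m inch '[0,0,-0.2,0,0,0,-0.2,0]'
```

```text
t: 15.32
tcp_pos: [0.5289, 0.1918, 0.1431]
tool_rot: [0.997, 0.081, 0.0, -0.0]
force: [0.4, -0.3, -1.3]
finger_gap: 0.112
t: 15.58
tcp_pos: [0.5288, 0.1918, 0.138]
tool_rot: [0.997, 0.081, -0.0, 0.0]
force: [0.1, 0.6, -0.2]
finger_gap: 0.112
t: 15.82
tcp_pos: [0.529, 0.1918, 0.1341]
tool_rot: [0.997, 0.081, 0.0, -0.0]
force: [0.0, -0.2, -0.6]
finger_gap: 0.113
```

Near the floor now; feel for it in small steps, and look.

```bash
python3 -m inch '[0,0,-0.15,0,0,0,-0.1,0]';python3 -m inch '[0,0,-0.1,0,0,0,0,0]'
python3 - <<'E'
from h import *
s=manip.sense()
p,d=optics.snapshot("scene"); crop('r3s',p,320,210,430,340,5*.9); save('r3sf',p)
p,d=optics.snapshot("wrist");crop('r3w',p,235,60,390,260,3)
print(s['t'],s['tcp_pos'],s['force'])
E
```

```text
t: 16.08
tcp_pos: [0.5289, 0.1918, 0.1316]
tool_rot: [0.997, 0.081, 0.0, 0.0]
force: [0.7, 0.3, -2.0]
finger_gap: 0.114
t: 16.32
tcp_pos: [0.5289, 0.1917, 0.1306]
tool_rot: [0.997, 0.081, -0.0, -0.0]
force: [0.6, 0.9, 0.3]
finger_gap: 0.113
16.325 [0.52887698 0.19174677 0.13063359] [0.64318631 0.90652665 0.34068627]
```

View pics/r3s.png

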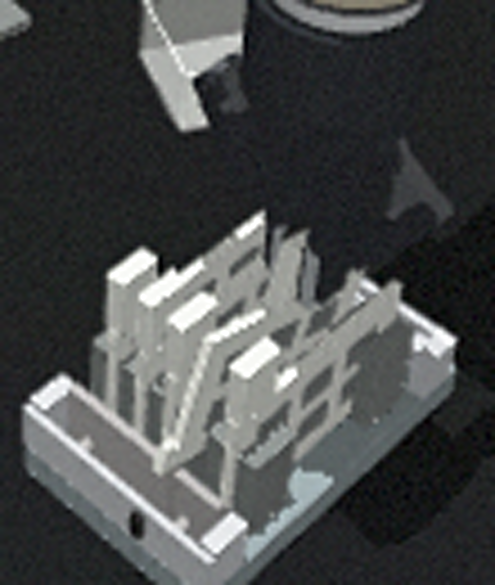

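View pics/r3w.png

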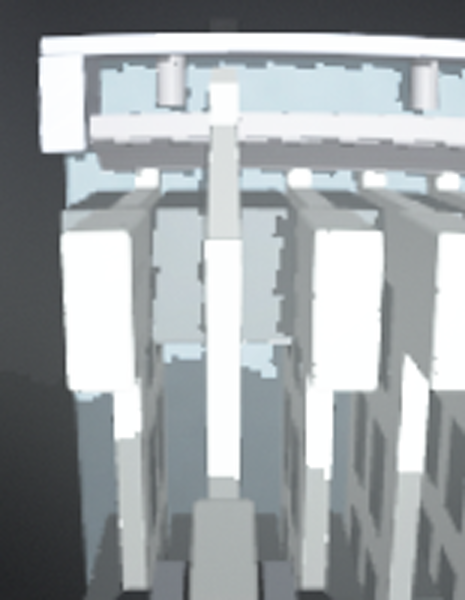

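```bash
python3 -m inch '[0,0,-0.1,0,0,0,-0.1,0]';python3 -m inch '[0,0,-0.1,0,0,0,0,0]'; python3 -m inch '[0,0,-0.1,0,0,0,0,0]'
```

```text
t: 16.68
tcp_pos: [0.5293, 0.1918, 0.129]
tool_rot: [0.997, 0.081, 0.0, -0.0]
force: [0.3, 0.3, 3.9]
finger_gap: 0.108
t: 16.92
tcp_pos: [0.5296, 0.1918, 0.1287]
tool_rot: [0.997, 0.081, 0.001, -0.0]
force: [-0.3, 0.7, 5.8]
finger_gap: 0.114
t: 17.18
tcp_pos: [0.5303, 0.1919, 0.1283]
tool_rot: [0.997, 0.081, 0.002, -0.0]
force: [0.8, 0.3, 7.8]
finger_gap: 0.114
```

```bash
python3 -m inch '[0,0,0.2,0,-0.3,-0.05,0,0,-0.3,-0.05,0,0]';python3 -m inch '[-0.2,-0.03,0,0,-0.2,-0.035,0,0]'; python3 -m inch '[-0.1,-0.015,0,0,-0.1,-0.015,0,0]'
```

```text
t: 17.55
tcp_pos: [0.5231, 0.1908, 0.1287]
tool_rot: [0.997, 0.081, 0.0, -0.0]
force: [1.2, 0.5, 0.9]
finger_gap: 0.112
t: 17.8
tcp_pos: [0.5188, 0.1901, 0.1287]
tool_rot: [0.997, 0.081, 0.0, -0.0]
force: [0.5, 0.8, 1.5]
finger_gap: 0.112
t: 18.05
tcp_pos: [0.5169, 0.1898, 0.1287]
tool_rot: [0.997, 0.081, 0.0, -0.0]
force: [1.0, 0.5, 1.3]
finger_gap: 0.11
```

```bash
python3 -m inch '[-0.1,-0.015,0,0,-0.1,-0.015,0,0]';python3 -m inch '[-0.1,-0.015,0,0,-0.1,-0.015,0,0]'; python3 -m inch '[-0.1,-0.015,0,0,-0.1,-0.015,0,0]'
```

```text
t: 18.3
tcp_pos: [0.5148, 0.1895, 0.1287]
tool_rot: [0.997, 0.081, -0.0, 0.0]
force: [1.1, 0.8, 0.5]
finger_gap: 0.118
t: 18.55
tcp_pos: [0.5129, 0.1892, 0.1287]
tool_rot: [0.997, 0.081, 0.0, -0.0]
force: [1.3, 0.4, 1.5]
finger_gap: 0.111
t: 18.8
tcp_pos: [0.5108, 0.1889, 0.1287]
tool_rot: [0.997, 0.081, -0.0, -0.0]
force: [0.9, -0.4, 1.6]
finger_gap: 0.116
```

```bash
python3 -m inch '[-0.1,-0.015,0,0,-0.1,-0.015,0,0]';python3 -m inch '[-0.1,-0.015,0,0,-0.1,-0.015,0,0]'
python3 - <<'E'
from h import *
s=manip.sense()
p,d=optics.snapshot("scene"); crop('r4s',p,320,210,430,340,5*.9)
p,d=optics.snapshot("wrist");save('r4wf',p);crop('r4w',p,235,40,390,240,3)
print(s['t'],s['tcp_pos'],s['force'])
E
```

```text
t: 19.05
tcp_pos: [0.5097, 0.1887, 0.1289]
tool_rot: [0.997, 0.081, 0.001, -0.0]
force: [2.1, 0.4, -0.1]
finger_gap: 0.113
t: 19.3
tcp_pos: [0.5085, 0.1885, 0.1291]
tool_rot: [0.997, 0.081, 0.002, -0.0]
force: [4.1, -0.4, -0.1]
finger_gap: 0.112
19.3 [0.50846487 0.18851526 0.12913607] [ 4.08258711 -0.44526007 -0.11244067]
```

View pics/r4s.png

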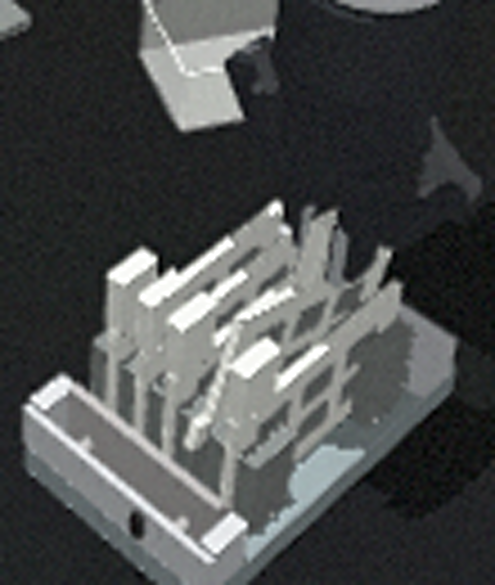

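View pics/r4w.png

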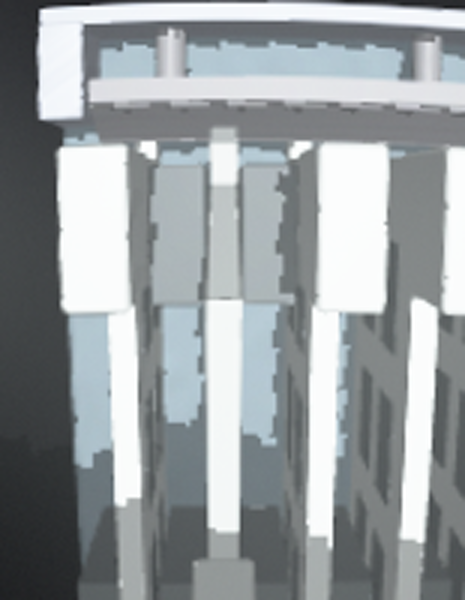

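```bash
python3 -m inch '[0.1,0.015,0,0,0,0,0,0]'; python3 -m inch '[0,0,0,0,0,0,0,0,0,0,0,0,0,0,0,0]' 45
python3 - <<'E'
from h import *
s=manip.sense()
p,d=optics.snapshot("scene"); crop('r5s',p,320,210,430,340,5*.9)
p,d=optics.snapshot("wrist");save('r5wf',p);crop('r5w',p,235,40,390,240,3)
print(s['t'],s['tcp_pos'],s['force'])
E
```

```text
t: 19.65
tcp_pos: [0.5085, 0.1885, 0.129]
tool_rot: [0.997, 0.081, 0.001, -0.0]
force: [4.2, 0.9, 2.2]
finger_gap: 0.111
t: 20.15
tcp_pos: [0.5072, 0.1884, 0.1284]
tool_rot: [0.997, 0.081, -0.001, 0.0]
force: [-0.1, 0.1, 0.3]
finger_gap: 0.45
20.15 [0.50724288 0.18837793 0.1284089 ] [-0.1341624   0.09569831  0.27010139]
```

View pics/r5s.png

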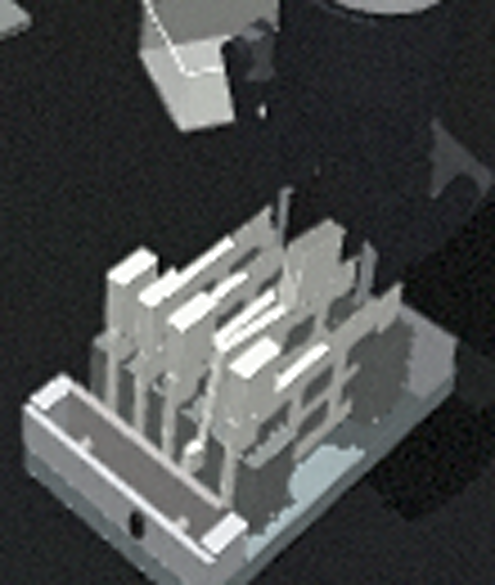

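View pics/r5wf.png

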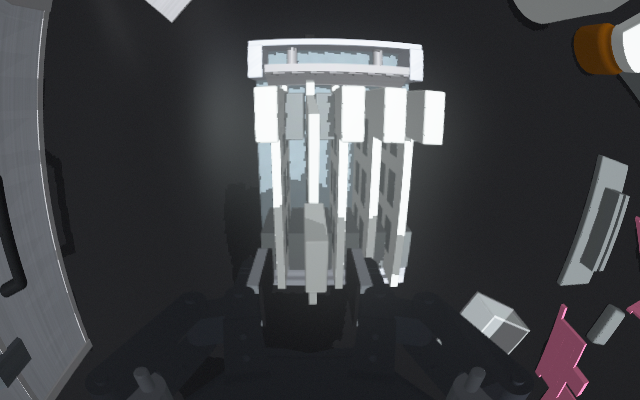

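```bash
python3 -m inch '[0,0,1.5,0,0,0,2.5,0,0.5,0,2,0,0,0,0,0,0,0,0,0]' 0
python3 - <<'E'
from h import *
s=manip.sense()
p,d=optics.snapshot("wrist");save('r6wf',p);crop('r6w',p,235,90,405,290,3);np.savez('pics/r6.npz',p=p,d=d,pos=s['tcp_pos'],q=s['tool_rot'])
p,d=optics.snapshot("scene"); crop('r6s',p,320,210,430,340,5*.9)
print(s['t'],s['tcp_pos'],s['force'],s['finger_gap'])
E
```

```text
t: 20.88
tcp_pos: [0.5123, 0.1884, 0.1886]
tool_rot: [0.997, 0.081, -0.0, 0.0]
force: [-0.2, -0.5, -0.7]
finger_gap: 0.0
20.875 [0.51233673 0.18838375 0.1886108 ] [-0.19279151 -0.45391174 -0.71259273] 0.0004513694926568891
```

View pics/r6w.png

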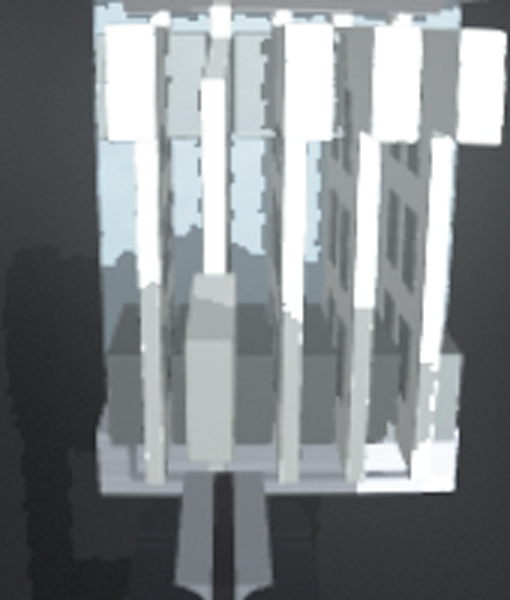

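View pics/r6s.png

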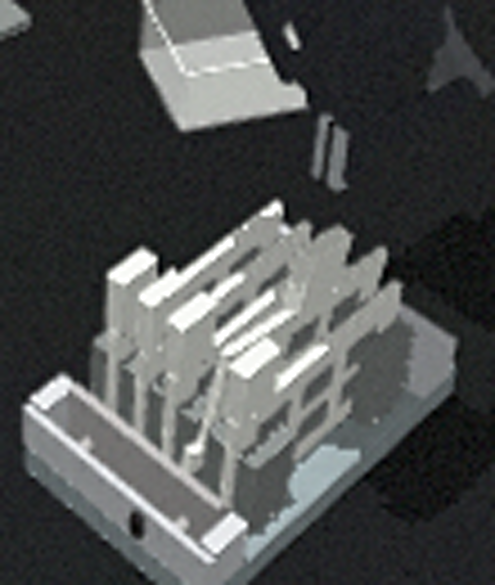

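Run:
```python
from h import *
f=np.load('pics/r6.npz'); pos,q=f['pos'],f['q']; ps=.1646
for nm,pt,z in (('tab+',[212,338],.133),('tab-',[208,466],.130),('panel+x top',[214,80],.10),('heel',[219,8],.04)):
    P=wplane(np.array(pt)/3+[235,90],z,pos,q)[0]; print(nm,P.round(4),'u',P[0]*np.cos(ps)+P[1]*np.sin(ps)-.5602,'v',-P[0]*np.sin(ps)+P[1]*np.cos(ps))
d=f['d']; print(d[200:250:6,305])
c,r=wray([[305.7,205]],pos,q);
```

```text
tab+ [0.5324 0.1939 0.133 ] u -0.003242734466877617 v 0.10404004074047381
tab- [0.5017 0.1899 0.13  ] u -0.034206116074369186 v 0.10517142239873141
panel+x top [0.5823 0.2018 0.1   ] u 0.04734118114464769 v 0.10367236257481807
heel [0.6001 0.2038 0.04  ] u 0.06518508394608369 v 0.10270319977308974
[0.18998082 0.18470806 0.18653254 0.18951638 0.1915213  0.19394663
 0.19685973 0.19775896 0.15236442]
```

```bash
python3 -m inch '[1.3,0.27,0,0,1.3,0.28,0,0,0,0,-1.2,0,0,0,-1,0,0,0,0,0]' 0 60; python3 -m inch '[0,0,-0.3,0,0,0,-0.3,0]'; python3 -m inch '[0,0,-0.2,0,0,0,-0.2,0]'
```

```text
t: 21.6
tcp_pos: [0.5374, 0.1937, 0.1651]
tool_rot: [0.997, 0.081, -0.002, 0.0]
force: [-0.6, 0.2, 0.8]
finger_gap: -0.003
t: 21.85
tcp_pos: [0.539, 0.194, 0.1608]
tool_rot: [0.997, 0.081, 0.0, -0.0]
force: [0.6, 0.8, -0.9]
finger_gap: 0.003
t: 22.1
tcp_pos: [0.539, 0.194, 0.1568]
tool_rot: [0.997, 0.081, 0.0, -0.0]
force: [-0.6, 0.5, 1.3]
finger_gap: -0.002
```

```bash
python3 -m inch '[0,0,-0.2,0,0,0,-0.2,0]'; python3 -m inch '[0,0,-0.2,0,0,0,-0.2,0]'
python3 - <<'E'
from h import *
s=manip.sense()
p,d=optics.snapshot("wrist");crop('r7w',p,235,60,405,260,3)
E
```

```text
t: 22.35
tcp_pos: [0.5414, 0.1943, 0.1544]
tool_rot: [0.997, 0.081, 0.003, -0.0]
force: [2.4, -0.3, 8.9]
finger_gap: 0.001
t: 22.6
tcp_pos: [0.5424, 0.1945, 0.1515]
tool_rot: [0.997, 0.081, 0.004, -0.0]
force: [-0.2, -0.5, -0.5]
finger_gap: 0.001
```

View pics/r7w.png

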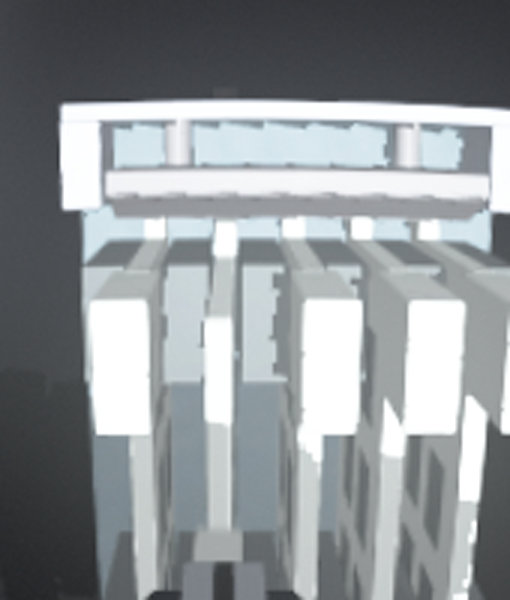

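```bash
python3 -m inch '[0,0,-0.2,0,0,0,-0.2,0]'; python3 -m inch '[0,0,-0.2,0,0,0,-0.1,0]'
```

```text
t: 22.9
tcp_pos: [0.542, 0.1943, 0.1459]
tool_rot: [0.997, 0.081, 0.004, -0.0]
force: [4.2, 1.5, 6.6]
finger_gap: -0.0
t: 23.15
tcp_pos: [0.5425, 0.1944, 0.1432]
tool_rot: [0.997, 0.081, 0.004, -0.0]
force: [-0.2, -0.2, 1.6]
finger_gap: 0.003
```

```bash
python3 -m inch '[0,0,-0.1,0,0,0,-0.1,0]'; python3 -m inch '[0,0,-0.1,0,0,0,-0.1,0]'
python3 - <<'E'
from h import *
s=manip.sense()
p,d=optics.snapshot("wrist");crop('r8w',p,235,60,405,260,3)
p,d=optics.snapshot("scene"); crop('r8s',p,320,210,430,340,5*.9)
E
```

```text
t: 23.4
tcp_pos: [0.5425, 0.1944, 0.1429]
tool_rot: [0.997, 0.081, 0.004, -0.0]
force: [-0.1, 0.1, 22.5]
finger_gap: 0.001
t: 23.65
tcp_pos: [0.5425, 0.1945, 0.1428]
tool_rot: [0.997, 0.081, 0.005, -0.0]
force: [-3.0, -0.7, 34.2]
finger_gap: -0.001
```

View pics/r8w.png

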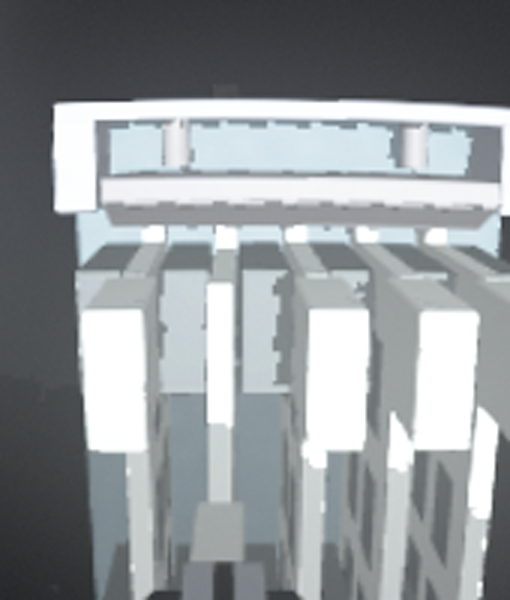

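View pics/r8s.png

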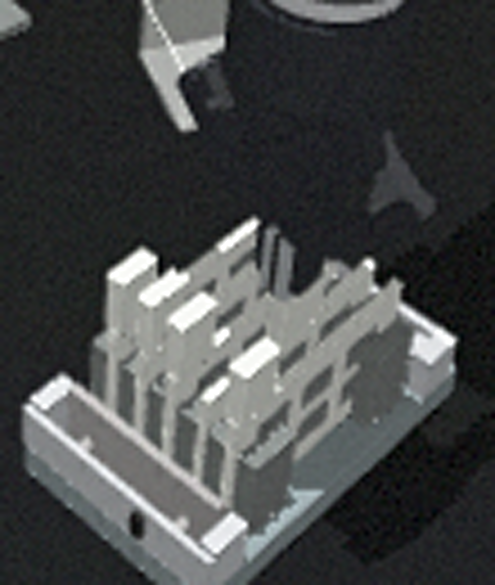

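```bash
python3 -m inch '[0,0,0.5,0,0,0,2,0,0,0,3,0,0,0,2,0,0,0,0,0,0,0,0,0]'
python3 - <<'E'
from h import *
s=manip.sense()
p,d=optics.snapshot("wrist");save('r9f',p);crop('r9w',p,235,60,405,260,3);np.savez('pics/r9.npz',p=p,d=d,pos=s['tcp_pos'],q=s['tool_rot'])
p,d=optics.snapshot("scene"); crop('r9s',p,320,210,430,340,5*.9)
print(s['t'],s['tcp_pos'],s['force'])
E
```

```text
t: 24.5
tcp_pos: [0.5376, 0.1938, 0.2112]
tool_rot: [0.997, 0.081, -0.002, 0.0]
force: [0.2, -0.4, -0.4]
finger_gap: -0.004
24.5 [0.53764414 0.1937753  0.21117471] [ 0.15773864 -0.37347243 -0.39426677]
```

View pics/r9w.png

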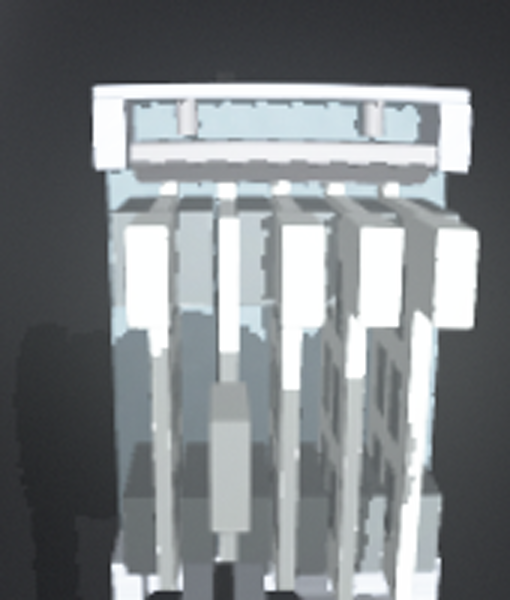

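View pics/r9s.png

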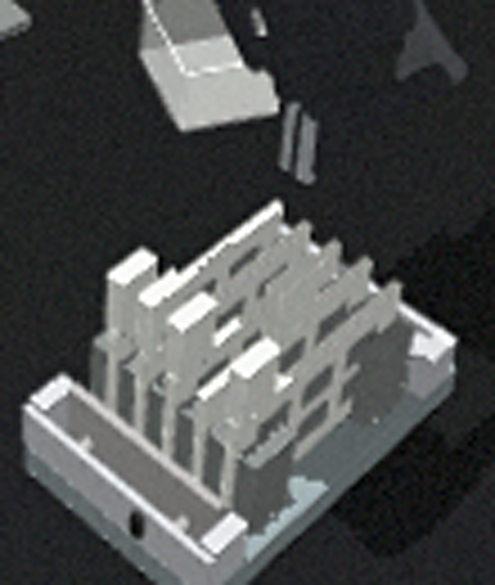

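```bash
python3 -m inch '[1.2,-0.5,0,0,1.1,-0.5,0,0,0,0,0,0,0,0,0,0,0,0,0,0]'
python3 - <<'E'
from h import *
s=manip.sense()
p,d=optics.snapshot("wrist");np.savez('pics/f.npz',p=p,d=d,pos=s['tcp_pos'],q=s['tool_rot'])
crop('fa',p,250,100,380,200,6);crop('fb',p,250,200,380,300,6)
t,_=optics.snapshot("top"); save('topf',t)
print(s['t'],s['tcp_pos'],s['tool_rot'])
E
```

```text
t: 25.22
tcp_pos: [0.5615, 0.184, 0.2127]
tool_rot: [0.997, 0.081, -0.0, -0.0]
force: [-0.4, 0.6, -0.3]
finger_gap: -0.003
25.225 [0.56153083 0.18403735 0.21265743] [ 9.96683397e-01  8.13765327e-02 -2.56747230e-04 -2.69876441e-05]
```

View pics/fa.png

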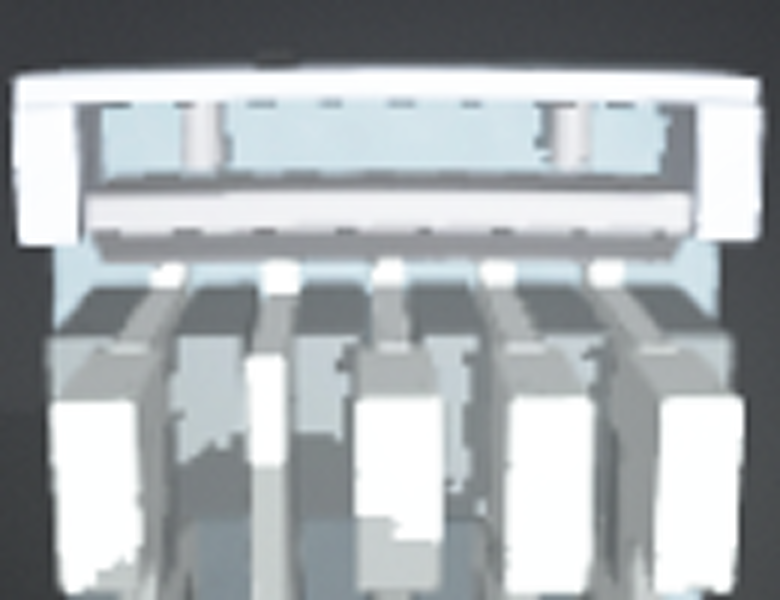

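View pics/fb.png

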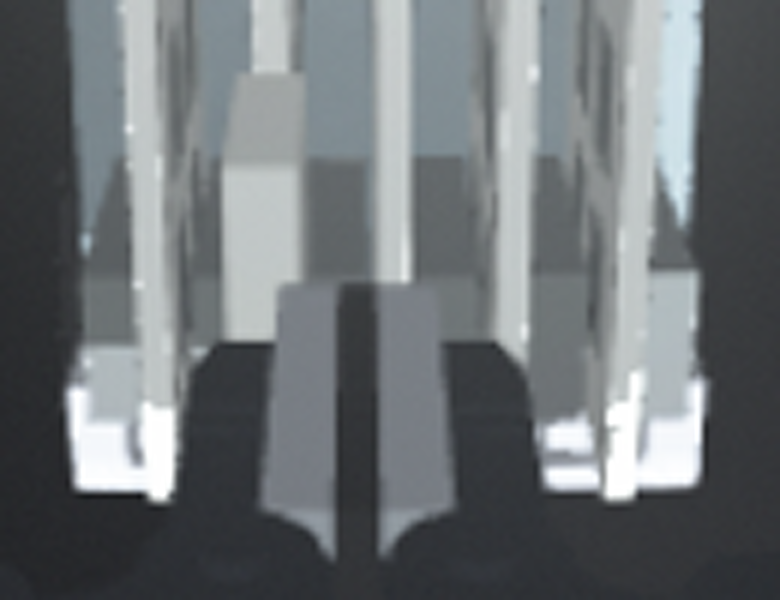

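View pics/topf.png

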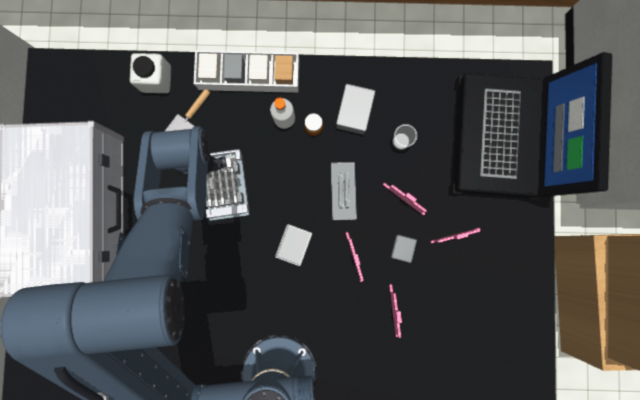

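Run:
```python
from h import *
f=np.load('pics/f.npz'); pos,q=f['pos'],f['q']; ps=.1646
A=lambda L:np.array(L)/6+[250,100]; B=lambda L:np.array(L)/6+[250,200]
def w(nm,L,z):
    P=wplane(L,z,pos,q); print(nm,'u',(P[:,0]*np.cos(ps)+P[:,1]*np.sin(ps)-.5602).round(4),'v',(-P[:,0]*np.sin(ps)+P[:,1]*np.cos(ps)-.1018).round(4))
w('our tab +x top',B([[224,163],[303,163]]),.124)
w('our tab lower left col',B([[223,338]]),.124)
w('our panel +x top end',A([[266,356]]),.09)
w('heels visible end',A([[168,264],[281,262],[388,260],[496,260],[605,260]]),.034)
w('neighbour tabs +x',A([[95,400],[398,398],[550,397],[700,396]]),.124)
w('catch top',A([[88,195],[690,190],[88,232],[690,230]]),.0555)
```

```text
our tab +x top u [0.0137 0.0137] v [ 0.0043 -0.0057]
our tab lower left col u [-0.0115] v [0.0052]
our panel +x top end u [0.0586] v [-0.0002]
heels visible end u [0.0633 0.0635 0.0637 0.0638 0.064 ] v [ 0.0185 -0.0001 -0.0177 -0.0355 -0.0535]
neighbour tabs +x u [0.0602 0.0602 0.0604 0.0606] v [ 0.0184 -0.0173 -0.0353 -0.0532]
catch top u [0.0774 0.0782 0.0716 0.0719] v [ 0.0284 -0.0636  0.0285 -0.0638]
```

Run:
```python
from h import *
print(job.sign_off())
```

```text
the job is handed in; nothing more can be done
None
```

I loaded the white test plate into the empty slot, the second from the +y side, and handed the job in at about 25 s of the 72 s allowed. Sign-off gives no verdict, so what follows rests on my own measurements.

**What I did:**
- I gripped the plate by its tab at 25 N and pivoted it toe-down by about 17.5° in the grip, pushing the toe against the stand rail.
- I lowered the toe behind the keeper bar. It touched the slot floor at about 6 N, and I then fed it under the bar until it stopped at about 4 N.
- I released the plate, which swung down onto the catch ramp by its own weight. I then pressed on the tab with closed fingers until the force rose to 34 N on the floor.

**Last checks, from the wrist camera unless noted:**

| Check | Result |
|---|---|
| Position along the slot | about 1.3 mm towards the keeper bar |
| Position across the slot | within about 0.5 mm of the measured slot centre |
| Height | full-down contact at the tool height expected for a seated plate; heel level with the neighbours' heels |
| Catch | within 0.5 mm of its starting position, so shut over the heel |
| Bystanders (top camera) | no visible movement of any I could see; the arm hid part of the spatula |
| Robot | clear of everything |

**Disagreements between measurements:**
- The scene camera put the tilt at 16 to 18.6° depending on the edge used. It also placed the toe 6 to 8 mm from where the arm geometry put it. I kept the geometry value, and the floor contact fitted it.
- The toe went about 3 mm further under the keeper bar than I had calculated.

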